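# Free the seized locking pin and open the casting mould

### The arm

A 6-joint arm with a two-finger parallel gripper is mounted at the origin on the work surface; the furniture and walls round the work are solid. World frame = base frame: x ahead of the robot, y to its left, z up, the work surface at z = 0. Lengths are in m, angles in rad, forces in N, time in s.
With the tool pointing down it reaches from about 0.35 to 0.85 m from the base axis. Payload 8.1 kg.
Tool frame: the origin (TCP) lies on the mounting face of the last link; the fingertips stand 186 mm ahead of it and the grasp point (between the pads) lies 167 mm ahead of it; z points along the fingers, y is the line along which they close (so a half turn about z gives the same grasp; the last joint's range is limited). The gripper opens to 93 mm and grips with 3 to 60 N. Pads are 15 mm wide; open, the fingers measure 128 mm over their backs; the gripper's body (75 mm by 188 mm) begins 65 mm behind the grasp point.
Start: joints at [1.133, 0.13, 1.488, -0, 1.523, -0.085], TCP at [0.207, 0.563, 0.405] pointing down, gripper open.
Joint ranges: [-2.96, 2.96], [-0.89, 2.26], [0.02, 2.5], [-1.34, 4.48], [0, 2.73], [-2.66, 2.66]. Speed limits (rad/s): [2.39, 2.39, 2.79, 3.14, 3.14, 3.14].

### API

Orientations are given as a rotation vector (axis times angle).
In Python, from plant import * gives the robot as it stands. The module is installed in compiled form; this text tells all that it offers.
- The arm moves only by the tool arm_command, never from a script. Its argument "increments" is a list of rows, each a list of 6 numbers: the shift along the tool's x, y, z in units of 0.2 m (1.0 is 0.2 m), then the turn, a rotation vector about the tool's x, y, z in units of pi rad (1.0 is pi rad). A call has exactly 5 rows; each row is the pose to reach, as a shift and turn from the pose commanded when the call began, along the tool's axes at that moment, turning the shorter way round; what a row does not reach only later rows make up. A row lasts 1/8 s, in which the tool goes at most 62.5 mm and 10.7 degrees, less where a joint would pass 70% of its speed; a pose out of reach is approached as far as the arm can. A call with a number of a shift or a turn outside -1 to 1 is refused whole. A call with a gripper value outside its range is refused whole. "fingers" is the closure, from -1 (fully open) to 1 (shut), set as the call begins (left out, the last holds). The fingers move at their own pace and stop on an object; "force" is the grip in N (left out, the last holds). Time passes only in rows, so rows that repeat a pose let the fingers close, or fill a call up. It gives the time, the measured TCP pose, the force, the opening and the grip force at its end, in the units of the state.
- read_state(): the state, without advancing time (a new reading comes with each control period).
- read_camera(name): name is "side" or "top" or "wrist"; returns a dict with "image" (420x560x3 uint8, red, green, blue), "fx", "fy", "cx", "cy" (pixels), "k1" (the pictures are not rectified: a ray, as slopes to the right and down, at radius r is drawn at 1 + k1 r^2 times it, then the intrinsics apply), "T" (4x4, takes a point from camera to world coordinates). Camera axes: x right, y down, z forward; pixel columns grow to the right and rows downward; lengths in m; the calibration is good to about 2 mm. A picture is of the moment at which its call begins. There is no depth.
- close_job(): hands the job in; it is judged then, once.
The state is a dict: "t": time; "q": joint angles; "dq": joint speeds; "joint_torque": joint torques, N m; "tool_pos": TCP position; "orientation": TCP orientation; "force": force on the tool from outside, world axes, zero at the start; "wrist_torque": the same for the moment, N m; "opening": finger opening in m; "gripper_force": force on a finger pad.
Only numpy, scipy, OpenCV 4.12 (cv2) and the standard library are available. Lean on these libraries where they do the work, as an engineer would, in place of code of your own. Each camera call takes 0.05 s, during which the arm holds its last target. There are 200 camera calls.

### The job

Dried slip has seized the steel locking pin of the two-part plaster mould: work its red T-handle back and forth while pulling up gently until the pin comes out, keeping the heavy mould flat on the table and where it is. Stand the pin, tip down, in the pale blue cup and let go of it, then slide the loose half of the mould fully open to its stop by its black post. Leave the cup upright and the olive tin and red-capped jar undisturbed.

Things in the scene. Friction and masses are not known exactly. Their poses are not given: they have to be found in the camera images.
- mould: casting mould on a dark steel plate 200 (x) x 260 (y) x 18 mm, loose, about 4 kg. Origin: centre of the plate's underside, z up. Two white plaster halves (together 120 x 120 mm, top at 102 mm) round a beige cast pot; fixed half on the +y side, sliding half on the -y side. An upward pull of about 20 N at the pin, near the plate's edge, tips the mould
- bore_mouth (a point): top of the pin's vertical bore, 76 mm above the table, in an aluminium clevis (48 x 64 mm) on the plate's -x edge; axes as the mould's. Dried slip grips only the pin's lowest 13 mm by dry friction, 35 to 60 N against any slip: a straight pull lifts the mould. While the pin is being turned the friction acts mainly against the turning and a small pull draws it up
- pin_handle (a point): centre of the pin's red T-handle: a bar 66 mm long (this point's y), 14 mm thick (x), 16 mm high, on a round steel shaft 16 mm thick, 126 mm long, hanging along -z. 0.15 kg. Upright in the bore. About 2 mm of rise per swing of 0.8 rad is easy; loose after 15 mm of rise, clear of the clevis after 50 mm. Turning takes up to 0.5 N m: grip with 60 N or more
- pin_tip (a point): centre of the flat lower end of the pin, 134 mm below pin_handle along the shaft, at first 29 mm above the table; axes as pin_handle
- slide_half (a joint): opening of the sliding plaster half in m: 0 shut, 0.080 at its stop. It moves along the mould's -y, needs about 2 N plus light damping and stays where it is left. The pin locks it while in the bore
- pull_post (a point): middle of the upright black post (15 mm diameter, 40 mm high, from 20 mm below this point to 20 mm above) on top of the sliding half, 124 mm above the table; axes as the mould's. Push it from its +y side or grip it. A flange of 28 mm diameter and the plaster lie 18 to 22 mm below this point, the cast pot's rim too
- cup: pale blue tapered open cup, 115 mm high, 84 mm outer diameter at the rim, 66 mm at the foot, wall 2 to 4 mm, inside floor about 6 mm above its underside; loose, 0.4 kg. Origin: centre of its underside, z up
- tin: olive-gold round screw tin, 68 mm diameter, 74 mm high, a bystander. Origin: centre of its underside, z up
- red_jar: beige round jar with a red cap, 76 mm diameter, 99 mm high, a bystander. Origin: centre of its underside, z up

How it is judged:
By the outcome, as a careful person would: the job done as asked, in the order asked, and still so for the second after the job is handed in, with the robot touching nothing.
It also fails if it takes over 70 s, if anything falls off the work surface, if the arm or the gripper's body presses on something with over 40 N, if the wrist force passes 120 N, or if a joint passes its speed limit or range.

## Working session

There is one attempt and no reset: what is moved stays moved. The work goes in short steps, Python scripts to look and compute and a tool call to move; the robot and the scene stay as the last step left them, time stands still between calls to the robot, and variables do not carry over. Pictures are saved under pics/ and viewed, at most 10 in all, crops included, and the job is handed in when it is done.

Besides the shell and the picture viewer there is one more tool, called after "Emit:" by a JSON object that holds its "method" and its "body", one argument or row to a line. arm_command: Moves the arm, as the interface text tells. Shifts and turns lie within -1 to 1; 1 stands for 0.2 m of shift or pi rad of turn. Its arguments: {"type":"object","properties":{"increments":{"type":"array","items":{"type":"array","items":{"type":"number","minimum":-1,"maximum":1}}},"fingers":{"type":"number"},"force":{"type":"number"}},"required":["increments"]}

```bash
mkdir -p pics; python3 - <<'E'
from plant import *
import cv2,numpy as np
s=read_state();print({k:np.round(v,3) for k,v in s.items()})
for n in("top","side"):
    c=read_camera(n);cv2.imwrite(f"pics/{n}0.png",c["image"][:,:,::-1]);print(n,c["fx"],c["fy"],c["cx"],c["cy"],c["k1"],np.round(c["T"],3).tolist())
E
```

```text
{'t': np.float64(0.0), 'q': array([ 1.133,  0.131,  1.489, -0.   ,  1.523, -0.085]), 'dq': array([ 0.   , -0.   , -0.001,  0.   ,  0.001,  0.   ]), 'joint_torque': array([ 0.0000e+00, -5.5984e+01, -4.9177e+01,  7.7000e-02,  3.5000e-02,
       -0.0000e+00]), 'tool_pos': array([0.207, 0.563, 0.404]), 'orientation': array([-5.510e-01, -3.092e+00,  3.000e-03]), 'force': array([0.053, 0.873, 0.83 ]), 'wrist_torque': array([-0.021,  0.024, -0.019]), 'gripper_force': np.float64(0.0), 'opening': np.float64(0.093)}
top 532.419881488262 532.419881488262 269.5035625881941 206.76318305657307 -0.16395015433132595 [[-0.038, -0.978, 0.204, 0.194], [-0.999, 0.036, -0.011, 0.0], [0.003, -0.204, -0.979, 1.557], [0.0, 0.0, 0.0, 1.0]]
side 461.220321441576 461.220321441576 282.14999777146244 208.1895646002317 -0.028372451406408844 [[0.984, -0.106, 0.144, 0.318], [-0.179, -0.599, 0.78, -0.908], [0.004, -0.794, -0.609, 0.835], [0.0, 0.0, 0.0, 1.0]]
```

View pics/top0.png

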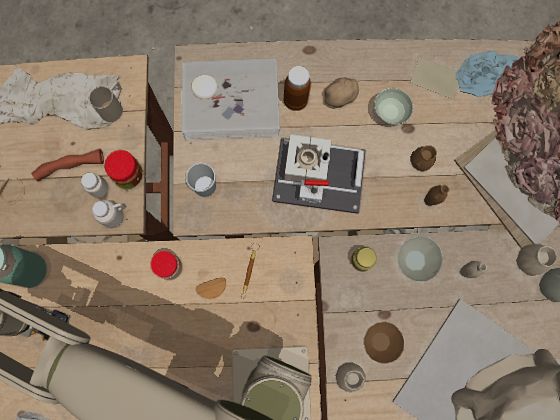

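View pics/side0.png

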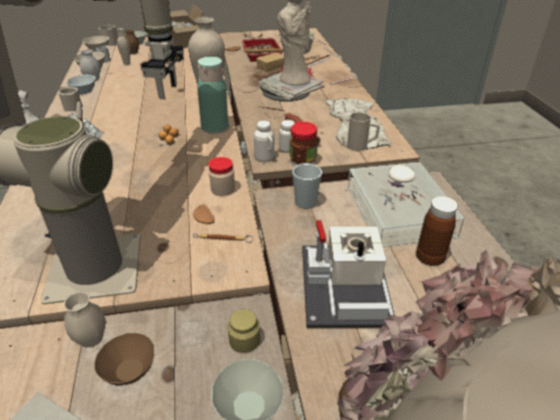

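The top view shows the mould at about (320,175), with the red handle at (316,183), the black post near (325,155) and the cup at (201,180). The jar is at (165,264) and the tin at (364,258). In the side view, the handle is at (321,231) and the cup at (307,186).

```bash
cat > h.py <<'E'
from plant import *
import cv2,numpy as np
from scipy.spatial.transform import Rotation as R
def ray(c,uv):
    d=np.array([(uv[0]-c["cx"])/c["fx"],(uv[1]-c["cy"])/c["fy"]]);x=d.copy()
    for _ in range(20): x=d/(1+c["k1"]*(x@x))
    T=c["T"];v=T[:3,:3]@np.array([*x,1.]);return T[:3,3],v/np.linalg.norm(v)
def plane(c,uv,z):
    o,v=ray(c,uv);return o+v*(z-o[2])/v[2]
def tri(c1,u1,c2,u2):
    o,a=ray(c1,u1);p,b=ray(c2,u2)
    s=np.linalg.lstsq(np.c_[a,-b],p-o,rcond=None)[0]
    x,y=o+s[0]*a,p+s[1]*b;return (x+y)/2,np.linalg.norm(x-y)
def proj(c,P):
    T=c["T"];p=T[:3,:3].T@(np.array(P)-T[:3,3]);x=p[:2]/p[2];x=x*(1+c["k1"]*(x@x))
    return np.array([c["fx"]*x[0]+c["cx"],c["fy"]*x[1]+c["cy"]])
def red(im,roi):
    x0,y0,x1,y1=roi;h=cv2.cvtColor(im,cv2.COLOR_RGB2HSV);m=np.zeros(im.shape[:2],np.uint8)
    k=((h[...,0]<8)|(h[...,0]>172))&(h[...,1]>150)&(h[...,2]>70);m[y0:y1,x0:x1]=k[y0:y1,x0:x1];return m
E
python3 - <<'E'
from h import *
t=read_camera("top");s=read_camera("side")
for n,c,roi in(("t",t,(295,170,340,200)),("s",s,(308,212,334,250))):
    m=red(c["image"],roi);ys,xs=np.nonzero(m);print(n,len(xs),xs.mean(),ys.mean(),cv2.minAreaRect(np.c_[xs,ys].astype(np.float32)))
    x0,y0,x1,y1=(260,120,380,220) if n=="t" else (285,150,405,340)
    k=6 if n=="t" else 3
    cv2.imwrite(f"pics/{n}c.png",cv2.resize(c["image"][y0:y1,x0:x1,::-1],None,fx=k,fy=k,interpolation=cv2.INTER_CUBIC))
E
```

```text
t 126 316.6666666666667 182.26190476190476 ((316.5, 182.5), (5.0, 23.0), 90.0)
s 104 320.5480769230769 230.72115384615384 ((320.5882873535156, 230.85296630859375), (20.858062744140625, 5.093247413635254), 75.96376037597656)
```

View pics/tc.png

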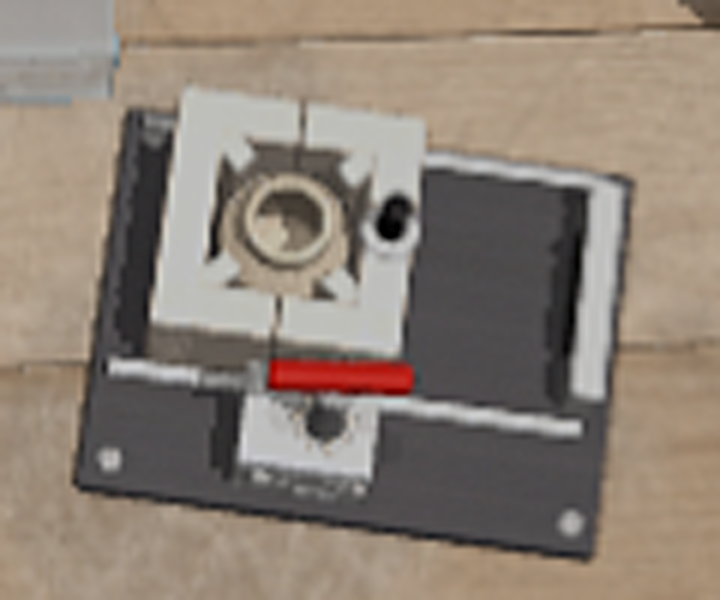

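View pics/sc.png

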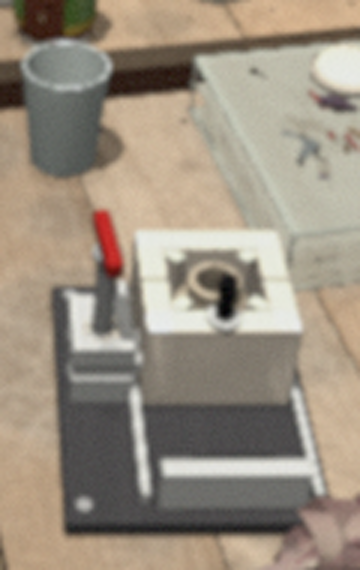

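In the crops, the handle bar spans top-view (305–329, 182). The post top is at (326.7,154), and the plate corners are at crop (125,108), (632,178), (590,560) and (75,488).

```bash
python3 - <<'E'
from h import *
t=read_camera("top");s=read_camera("side")
print("handle tri",tri(t,(316.7,182.3),s,(320.6,230.8)), "planeT",plane(t,(316.7,182.3),.167),"planeS",plane(s,(320.6,230.8),.165))
a,b=plane(t,(305,182.3),.169),plane(t,(328.5,182.3),.169);print("ends",a,b,np.linalg.norm(a-b),np.arctan2(*(a-b)[1::-1])*57.3)
C=[plane(t,(260+x/6,120+y/6),.018) for x,y in((125,108),(632,178),(590,560),(75,488))];C=np.array(C)
print("plate",C.round(4).tolist(),C.mean(0),[np.linalg.norm(C[i]-C[i-3]) for i in range(4)])
for i,j in((0,1),(3,2)):d=C[i]-C[j];print("yaw of +y",np.arctan2(d[1],d[0])*57.3-90)
print("post top",plane(t,(326.7,154.2),.144))
# cup
for n,c,roi in(("t",t,(180,155,222,202)),("s",s,(288,160,328,212))):
    x0,y0,x1,y1=roi;p=c["image"][y0:y1,x0:x1].astype(int);m=((p[...,2]-p[...,0])>-2).astype(np.uint8)
    k,l,st,ce=cv2.connectedComponentsWithStats(m);i=1+st[1:,4].argmax();print(n,st[i],ce[i]+[x0,y0])
    cv2.imwrite(f"pics/cup{n}.png",cv2.resize(np.hstack([c["image"][y0:y1,x0:x1,::-1],cv2.merge([(l==i).astype(np.uint8)*255]*3)]),None,fx=6,fy=6))
E
```

```text
handle tri (array([ 0.5467942 , -0.14516284,  0.1644761 ]), np.float64(0.0007821867002223688)) planeT [ 0.54575311 -0.14486171  0.167     ] planeS [ 0.54702623 -0.14567382  0.165     ]
ends [ 0.54636727 -0.11308324  0.169     ] [ 0.54412592 -0.17655988  0.169     ] 0.06351619793762726 87.98421876237724
plate [[0.7264, -0.0592, 0.018], [0.6808, -0.315, 0.018], [0.4845, -0.2788, 0.018], [0.5301, -0.0262, 0.018]] [ 0.60545883 -0.16981817  0.018     ] [np.float64(0.2598652277261983), np.float64(0.1995961455971629), np.float64(0.2567209572121249), np.float64(0.19906257869497485)]
yaw of +y -10.11065945706595
yaw of +y -10.23120457309976
post top [ 0.63111714 -0.17978542  0.144     ]
t [  6   9  30  32 747] [201.18875502 178.98795181]
s [  5   3  29  45 806] [306.20843672 184.3337469 ]
```

View pics/cupt.png

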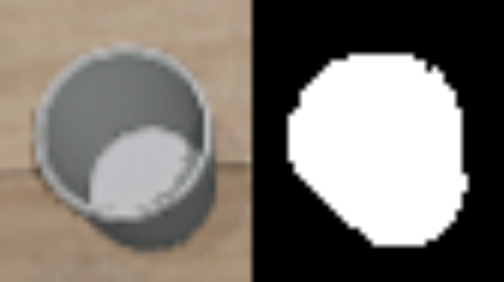

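The cup's rim ellipse is centred at crop (125,132), which is top-view (200.8,177). Next I'll work out the cup centre and the first move.

```bash
cat >> h.py <<'E'
def go(p,yaw_y,n=1,P0=None):
    """shift/turn (tool units) to TCP p, tool y axis at yaw_y deg, tool down"""
    s=read_state();R0=R.from_rotvec(s["orientation"]);a=np.radians(yaw_y)
    y=np.array([np.cos(a),np.sin(a),0]);z=np.array([0,0,-1.]);R1=R.from_matrix(np.c_[np.cross(y,z),y,z])
    d=R0.inv().apply(np.array(p)-s["tool_pos"])/.2;w=(R0.inv()*R1).as_rotvec()/np.pi
    print("shift",d.round(4),"turn",w.round(4),"pos",s["tool_pos"].round(4),"F",s["force"].round(1),"open",s["opening"].round(4),"t",round(s["t"],2))
E
python3 - <<'E'
from h import *
t=read_camera("top");s=read_camera("side")
print("bore?",plane(t,(313.7,190.5),.076))
c=plane(t,(200.8,177),.115);print("cup T",c,np.linalg.norm(plane(t,(186.5,177),.115)-plane(t,(215.2,177),.115)))
print("tri",tri(t,(200.8,177),s,(285+66/3,150+63/3)))
print("handle@.163 z chk", proj(s,(.547,-.145,.163)),proj(t,(.547,-.145,.171)))
go((.547,-.145,.42),-2.2)
E
```

```text
bore? [ 0.544877   -0.14438528  0.076     ]
cup T [0.58628333 0.17393834 0.115     ] 0.08101119728931372
tri (array([0.5880459 , 0.17373809, 0.11595329]), np.float64(0.003912928388159826))
handle@.163 z chk [320.46708611 231.28909845] [316.8581528  181.48023641]Traceback (most recent call last):
  File "<stdin>", line 7, in <module>
  File "h.py", line 25, in go
    print("shift",d.round(4),"turn",w.round(4),"pos",s["tool_pos"].round(4),"F",s["force"].round(1),"open",s["opening"].round(4),"t",round(s["t"],2))
                                                                                                           ^^^^^^^^^^^^^^^^^^
AttributeError: 'float' object has no attribute 'round'
```

```bash
sed -i 's/s\["opening"\].round(4)/round(float(s["opening"]),4)/' h.py; python3 -c "
from h import *
go((.546,-.145,.44),-2.2)"
```

```text
shift [-2.8125 -2.7369 -0.1765] turn [-1.000e-04  0.000e+00  3.999e-01] pos [0.2073 0.563  0.4046] F [ 0.1  0.7 -0.4] open 0.0931 t 0.4
```

Emit:
{"method": "arm_command", "body": {
  "increments": [
    [-0.19,-0.18,-0.1,0,0,0.05],
    [-0.38,-0.37,-0.18,0,0,0.1],
    [-0.58,-0.56,-0.18,0,0,0.15],
    [-0.77,-0.75,-0.18,0,0,0.2],
    [-0.96,-0.93,-0.18,0,0,0.25]
  ],
  "fingers": -1,
  "force": 60
}}

```text
t: 1.02
tool_pos: [0.3235, 0.3206, 0.441]
orientation: [1.699, 2.642, 0.001]
force: [1.2, 0.8, -0.4]
opening: 0.093
gripper_force: 0.0
```

```bash
python3 -c "
from h import *
go((.546,-.145,.44),-2.2)"
```

```text
shift [-2.5795  0.0465  0.0047] turn [ 2.000e-04 -1.000e-04  1.484e-01] pos [0.3235 0.3206 0.441 ] F [ 1.2  0.8 -0.4] open 0.093 t 1.02
```

Emit:
{"method": "arm_command", "body": {
  "increments": [
    [-0.25,0.01,0,0,0,0.03],
    [-0.5,0.01,0,0,0,0.06],
    [-0.75,0.02,0,0,0,0.09],
    [-1,0.02,0,0,0,0.12],
    [-1,0.05,0,0,0,0.1484]
  ]
}}

```text
t: 1.65
tool_pos: [0.4171, 0.1418, 0.4409]
orientation: [2.267, 2.174, -0.0]
force: [0.4, 0.7, 0.4]
opening: 0.0931
gripper_force: 0.0
```

```bash
python3 -c "
from h import *
go((.546,-.145,.44),-2.2)"
```

```text
shift [-1.4059  0.7036  0.0062] turn [ 0.0002  0.0002 -0.0011] pos [0.4171 0.1418 0.4409] F [0.4 0.7 0.4] open 0.0931 t 1.65
```

Emit:
{"method": "arm_command", "body": {
  "increments": [
    [-0.22,0.11,0,0,0,0],
    [-0.45,0.22,0,0,0,0],
    [-0.7,0.35,0,0,0,0],
    [-0.92,0.47,0,0,0,0],
    [-1,0.6,0,0,0,0]
  ]
}}

```text
t: 2.28
tool_pos: [0.5298, -0.0617, 0.4409]
orientation: [2.261, 2.18, -0.0]
force: [-0.6, 0.3, 0.3]
opening: 0.0929
gripper_force: 0.0
```

```bash
python3 -c "
from h import *
go((.546,-.145,.43),-2.2)"
```

```text
shift [-0.4131  0.0961  0.0547] turn [0.0001 0.0002 0.0006] pos [ 0.5298 -0.0617  0.4409] F [-0.6  0.3  0.3] open 0.0929 t 2.27
```

Emit:
{"method": "arm_command", "body": {
  "increments": [
    [-0.2,0.05,0.02,0,0,0],
    [-0.413,0.096,0.05,0,0,0],
    [-0.413,0.096,0.05,0,0,0],
    [-0.413,0.096,0.05,0,0,0],
    [-0.413,0.096,0.05,0,0,0]
  ]
}}

```text
t: 2.9
tool_pos: [0.5457, -0.1413, 0.4311]
orientation: [2.257, 2.185, 0.001]
force: [0.2, -0.2, -0.1]
opening: 0.093
gripper_force: 0.0
```

```bash
python3 - <<'E'
from h import *
c=read_camera("wrist");cv2.imwrite("pics/w1.png",c["image"][:,:,::-1])
m=red(c["image"],(0,0,560,420));k,l,st,ce=cv2.connectedComponentsWithStats(m);i=1+st[1:,4].argmax();print(st[i],ce[i])
ys,xs=np.nonzero(l==i);r=cv2.minAreaRect(np.c_[xs,ys].astype(np.float32));b=cv2.boxPoints(r)
print(r,plane(c,ce[i],.171),[plane(c,p,.171).round(4).tolist() for p in b])
go((.546,-.145,.33),-2.2)
E
```

```text
[ 268  185   19   77 1200] [276.78916667 223.6475    ]
((276.77392578125, 223.15097045898438), (16.346927642822266, 76.17908477783203), 2.2906100749969482) [ 0.54724077 -0.14152152  0.171     ] [[0.538, -0.174, 0.171], [0.543, -0.1093, 0.171], [0.5559, -0.1103, 0.171], [0.5518, -0.1751, 0.171]]
shift [-0.0185  0.0015  0.5059] turn [0.0002 0.     0.0019] pos [ 0.5458 -0.1413  0.4312] F [-0.6  0.8 -0.2] open 0.0931 t 2.95
```

View pics/w1.png

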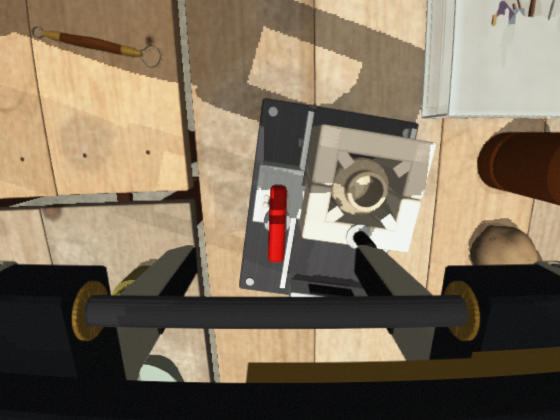

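The wrist view shows the handle bar at (277,223), clear between the fingers, with the post off to the side. Descending.

Emit:
{"method": "arm_command", "body": {
  "increments": [
    [-0.011,0.007,0.15,0,0,-0.006],
    [-0.011,0.007,0.3,0,0,-0.006],
    [-0.011,0.007,0.42,0,0,-0.006],
    [-0.011,0.007,0.5,0,0,-0.006],
    [-0.011,0.007,0.506,0,0,-0.006]
  ]
}}

```text
t: 3.58
tool_pos: [0.5468, -0.144, 0.3286]
orientation: [-2.236, -2.205, 0.001]
force: [0.4, 0.7, 0.5]
opening: 0.0928
gripper_force: 0.0
```

```bash
python3 - <<'E'
from h import *
go((.547,-.1435,.33),-3.5)
E
```

```text
shift [ 0.0023  0.0012 -0.0072] turn [-0.0006 -0.0002  0.015 ] pos [ 0.5468 -0.144   0.3286] F [0.4 0.7 0.5] open 0.0928 t 3.58
```

Emit:
{"method": "arm_command", "body": {
  "increments": [
    [0.002,0.001,-0.005,0,0,0.014],
    [0.002,0.001,-0.005,0,0,0.014],
    [0.002,0.001,-0.005,0,0,0.014],
    [0.002,0.001,-0.005,0,0,0.014],
    [0.002,0.001,-0.005,0,0,0.014]
  ],
  "fingers": 1,
  "force": 60
}}

```text
t: 4.2
tool_pos: [0.5473, -0.1442, 0.3307]
orientation: [2.285, 2.155, 0.0]
force: [-0.8, -0.2, 0.2]
opening: 0.0475
gripper_force: 0.0
```

Emit:
{"method": "arm_command", "body": {
  "increments": [
    [0,0,0,0,0,0],
    [0,0,0,0,0,0],
    [0,0,0,0,0,0],
    [0,0,0,0,0,0],
    [0,0,0,0,0,0]
  ]
}}

```text
t: 4.82
tool_pos: [0.5473, -0.1442, 0.3305]
orientation: [-2.286, -2.155, 0.0]
force: [-0.1, -0.1, -0.3]
opening: 0.0216
gripper_force: 60.0
```

```bash
python3 - <<'E'
from h import *
go((.547,-.1435,.33),-3.5)
s=read_state();print(s["wrist_torque"],s["gripper_force"])
E
```

```text
shift [ 0.0033 -0.0015  0.0025] turn [-0.     -0.      0.0008] pos [ 0.5473 -0.1442  0.3305] F [-0.1 -0.1 -0.3] open 0.0216 t 4.83
[-0.04988455  0.13675086  0.00504981] 60.00001788139343
```

```bash
python3 - <<'E'
from h import *
c=read_camera("wrist");cv2.imwrite("pics/w2.png",c["image"][:,:,::-1])
s=read_camera("side");a=s["image"][130:290,260:420,::-1];cv2.imwrite("pics/w2.png",np.hstack([cv2.resize(c["image"][:,:,::-1],(448,336)),cv2.resize(a,(336,336),interpolation=cv2.INTER_CUBIC)]))
st=read_state();print(st["opening"],st["gripper_force"])
E
```

```text
0.02179750675647078 59.99999284744263
```

View pics/w2.png

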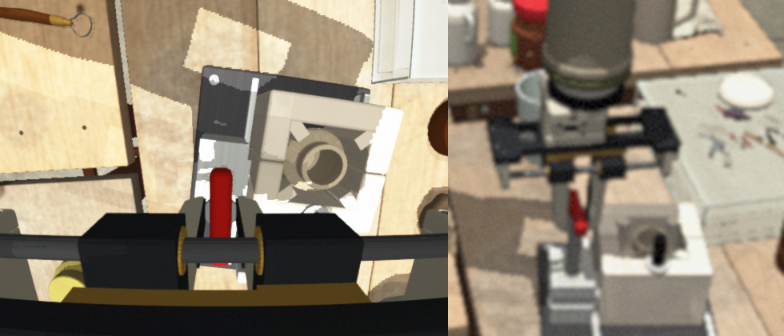

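The grip holds on the red bar, at left-panel (220,215). First swing, with a small lift.

Emit:
{"method": "arm_command", "body": {
  "increments": [
    [0,0,0,0,0,0.03],
    [0,0,0,0,0,0.06],
    [0,0,-0.002,0,0,0.09],
    [0,0,-0.004,0,0,0.115],
    [0,0,-0.005,0,0,0.127]
  ]
}}

```text
t: 5.55
tool_pos: [0.547, -0.1441, 0.3306]
orientation: [-2.668, -1.657, 0.002]
force: [0.4, 0.2, -5.8]
opening: 0.0215
gripper_force: 60.0
```

```bash
python3 - <<'E'
from h import *
go((.547,-.1435,.33),-3.5)
s=read_state();print(s["wrist_torque"],s["gripper_force"])
E
```

```text
shift [ 0.0027 -0.0015  0.003 ] turn [-0.0004  0.     -0.1268] pos [ 0.547  -0.1441  0.3306] F [ 0.4  0.2 -5.8] open 0.0215 t 5.55
[-0.21398256 -0.0981152   0.29391478] 59.99752163887024
```

Emit:
{"method": "arm_command", "body": {
  "increments": [
    [0,0,-0.002,0,0,-0.051],
    [0,0,-0.004,0,0,-0.102],
    [0,0,-0.006,0,0,-0.153],
    [0,0,-0.008,0,0,-0.204],
    [0,0,-0.01,0,0,-0.254]
  ]
}}

```text
t: 6.18
tool_pos: [0.5468, -0.144, 0.3319]
orientation: [-1.805, -2.568, 0.001]
force: [0.5, -1.7, -7.6]
opening: 0.0215
gripper_force: 60.0
```

```bash
python3 - <<'E'
from h import *
go((.547,-.1435,.33),-3.5)
s=read_state();print(s["wrist_torque"],s["gripper_force"])
E
```

```text
shift [0.0019 0.0019 0.0093] turn [-0.0007 -0.0005  0.1293] pos [ 0.5468 -0.144   0.3319] F [ 0.5 -1.7 -7.6] open 0.0215 t 6.17
[-0.08348254 -0.15049467 -0.22458741] 59.99571204185486
```

Emit:
{"method": "arm_command", "body": {
  "increments": [
    [0,0,-0.002,0,0,0.051],
    [0,0,-0.004,0,0,0.102],
    [0,0,-0.006,0,0,0.153],
    [0,0,-0.008,0,0,0.204],
    [0,0,-0.01,0,0,0.254]
  ]
}}

```text
t: 6.8
tool_pos: [0.5468, -0.144, 0.3335]
orientation: [-2.67, -1.652, 0.003]
force: [2.5, -1.0, -10.5]
opening: 0.0213
gripper_force: 60.0
```

Emit:
{"method": "arm_command", "body": {
  "increments": [
    [0,0,-0.002,0,0,-0.051],
    [0,0,-0.004,0,0,-0.102],
    [0,0,-0.006,0,0,-0.153],
    [0,0,-0.008,0,0,-0.204],
    [0,0,-0.01,0,0,-0.254]
  ]
}}

```text
t: 7.42
tool_pos: [0.5467, -0.1438, 0.3352]
orientation: [-1.805, -2.567, 0.001]
force: [1.2, 0.4, -10.6]
opening: 0.0218
gripper_force: 60.0
```

Emit:
{"method": "arm_command", "body": {
  "increments": [
    [0,0,-0.002,0,0,0.051],
    [0,0,-0.004,0,0,0.102],
    [0,0,-0.006,0,0,0.153],
    [0,0,-0.008,0,0,0.204],
    [0,0,-0.009,0,0,0.254]
  ]
}}

```text
t: 8.05
tool_pos: [0.5468, -0.144, 0.3375]
orientation: [-2.67, -1.652, 0.003]
force: [0.1, -0.3, -7.4]
opening: 0.022
gripper_force: 60.0
```

Emit:
{"method": "arm_command", "body": {
  "increments": [
    [0,0,-0.002,0,0,-0.051],
    [0,0,-0.004,0,0,-0.102],
    [0,0,-0.006,0,0,-0.153],
    [0,0,-0.008,0,0,-0.204],
    [0,0,-0.009,0,0,-0.254]
  ]
}}

```text
t: 8.68
tool_pos: [0.547, -0.1439, 0.3398]
orientation: [-1.806, -2.569, 0.0]
force: [0.7, 0.2, -5.5]
opening: 0.0215
gripper_force: 60.0
```

```bash
python3 - <<'E'
from h import *
c=read_camera("top")
m=red(c["image"],(295,165,340,200));print(m.sum()/255)
c=read_camera("wrist");m=red(c["image"],(150,80,400,400));ys,xs=np.nonzero(m);print(len(xs),xs.mean(),ys.mean(),cv2.minAreaRect(np.c_[xs,ys].astype(np.float32)))
s=read_camera("side");m=red(s["image"],(300,195,345,255));ys,xs=np.nonzero(m);print(len(xs),xs.mean(),ys.mean(),proj(s,(.547,-.144,.163)),proj(s,(.547,-.144,.172)))
st=read_state();print(st["wrist_torque"],st["force"],st["tool_pos"])
E
```

```text
0.054901960784313725
2327 275.43919209282336 255.59174903308983 ((275.4999694824219, 271.0), (26.999996185302734, 121.99998474121094), 0.0)
77 324.2987012987013 230.4935064935065 [320.35880692 231.00576572] [320.57676049 227.93924779]
[ 0.04851061 -0.23883658  0.01187777] [ 0.63079026  1.5832505  -7.68701521] [ 0.54700985 -0.14400435  0.34008465]
```

Emit:
{"method": "arm_command", "body": {
  "increments": [
    [0,0,-0.003,0,0,0.051],
    [0,0,-0.006,0,0,0.102],
    [0,0,-0.008,0,0,0.153],
    [0,0,-0.01,0,0,0.204],
    [0,0,-0.012,0,0,0.254]
  ]
}}

```text
t: 9.45
tool_pos: [0.5473, -0.1442, 0.3438]
orientation: [2.675, 1.647, 0.0]
force: [1.0, 0.7, -1.7]
opening: 0.0212
gripper_force: 60.0
```

Emit:
{"method": "arm_command", "body": {
  "increments": [
    [0,0,-0.003,0,0,-0.051],
    [0,0,-0.006,0,0,-0.102],
    [0,0,-0.008,0,0,-0.153],
    [0,0,-0.01,0,0,-0.204],
    [0,0,-0.012,0,0,-0.254]
  ]
}}

```text
t: 10.07
tool_pos: [0.5473, -0.1442, 0.3463]
orientation: [1.812, 2.566, -0.0]
force: [1.4, 0.0, -1.8]
opening: 0.0215
gripper_force: 60.0
```

Emit:
{"method": "arm_command", "body": {
  "increments": [
    [0,0,-0.003,0,0,0.051],
    [0,0,-0.006,0,0,0.102],
    [0,0,-0.008,0,0,0.153],
    [0,0,-0.01,0,0,0.204],
    [0,0,-0.012,0,0,0.254]
  ]
}}

```text
t: 10.7
tool_pos: [0.5473, -0.1442, 0.3487]
orientation: [2.675, 1.647, 0.0]
force: [-0.9, -0.0, -2.2]
opening: 0.0211
gripper_force: 60.0
```

Emit:
{"method": "arm_command", "body": {
  "increments": [
    [0,0,-0.003,0,0,-0.03],
    [0,0,-0.006,0,0,-0.06],
    [0,0,-0.01,0,0,-0.09],
    [0,0,-0.015,0,0,-0.115],
    [0,0,-0.02,0,0,-0.127]
  ]
}}

```text
t: 11.32
tool_pos: [0.5473, -0.1443, 0.3526]
orientation: [2.288, 2.152, 0.0]
force: [-0.3, -0.2, -1.6]
opening: 0.0212
gripper_force: 60.0
```

The pin is loose, and the load is now just its own weight. Lifting it clear.

Emit:
{"method": "arm_command", "body": {
  "increments": [
    [0,0,-0.08,0,0,0],
    [0,0,-0.18,0,0,0],
    [0,0,-0.3,0,0,0],
    [0,0,-0.42,0,0,0],
    [0,0,-0.54,0,0,0]
  ]
}}

```text
t: 11.95
tool_pos: [0.5473, -0.1442, 0.4633]
orientation: [2.286, 2.152, 0.002]
force: [-0.2, -0.7, -0.8]
opening: 0.0215
gripper_force: 60.0
```

```bash
python3 - <<'E'
from h import *
go((.587,.174,.46),-3.5)
s=read_camera("side");t=read_camera("top")
cv2.imwrite("pics/l1.png",np.hstack([cv2.resize(s["image"][120:330,250:410,::-1],None,fx=2.5,fy=2.5),cv2.resize(t["image"][110:250,170:390,::-1],None,fx=1.8,fy=3.75)[:525]]))
E
```

```text
shift [1.6    0.1019 0.0156] turn [0.0007 0.0002 0.0001] pos [ 0.5473 -0.1442  0.4633] F [-0.2 -0.7 -0.8] open 0.0215 t 11.95
```

View pics/l1.png

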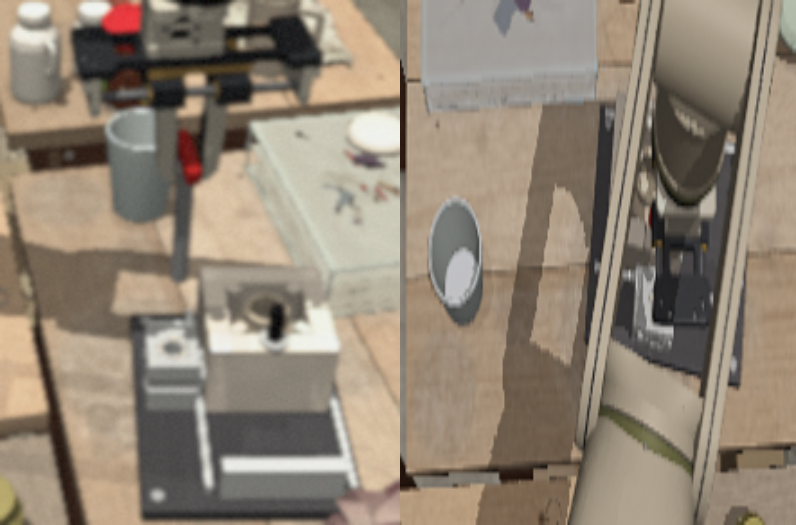

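The side view shows the pin free of the bore with its tip at (178,280), and the mould still flat. Moving to the cup.

Emit:
{"method": "arm_command", "body": {
  "increments": [
    [0.15,0.01,0,0,0,0],
    [0.35,0.02,0,0,0,0],
    [0.55,0.03,0,0,0,0],
    [0.75,0.04,0,0,0,0],
    [0.95,0.06,0,0,0,0]
  ]
}}

```text
t: 12.68
tool_pos: [0.5703, 0.046, 0.4602]
orientation: [2.287, 2.154, -0.0]
force: [-0.4, -0.1, -1.5]
opening: 0.0215
gripper_force: 60.0
```

Emit:
{"method": "arm_command", "body": {
  "increments": [
    [0.2,0.01,0,0,0,0],
    [0.38,0.02,0,0,0,0],
    [0.53,0.03,0,0,0,0],
    [0.65,0.042,0,0,0,0],
    [0.65,0.042,0,0,0,0]
  ]
}}

```text
t: 13.3
tool_pos: [0.5863, 0.1756, 0.4599]
orientation: [-2.284, -2.156, 0.0]
force: [-0.3, 0.0, -1.6]
opening: 0.0217
gripper_force: 60.0
```

```bash
python3 - <<'E'
from h import *
go((.587,.174,.46),-3.5)
s=read_camera("side");w=read_camera("wrist")
cv2.imwrite("pics/l2.png",np.hstack([cv2.resize(s["image"][100:240,250:370,::-1],None,fx=3,fy=3),cv2.resize(w["image"][:,:,::-1],(440,420))]))
P=read_state()["tool_pos"]
print([ (k,proj(s,k).round(1)) for k in((.587,.174,.115),(.547,.174,.115),(.627,.174,.115),(P[0],P[1],P[2]-.301))])
E
```

```text
shift [-0.0077  0.004  -0.0007] turn [-0.0002 -0.      0.0012] pos [0.5863 0.1756 0.4599] F [-0.3  0.  -1.6] open 0.0217 t 13.3
[((0.587, 0.174, 0.115), array([306. , 171.4])), ((0.547, 0.174, 0.115), array([292.3, 172.8])), ((0.627, 0.174, 0.115), array([319.5, 170.1])), ((np.float64(0.5863706993795843), np.float64(0.17384731991337393), np.float64(0.15903493938319907)), array([306.3, 158.3]))]
```

View pics/l2.png

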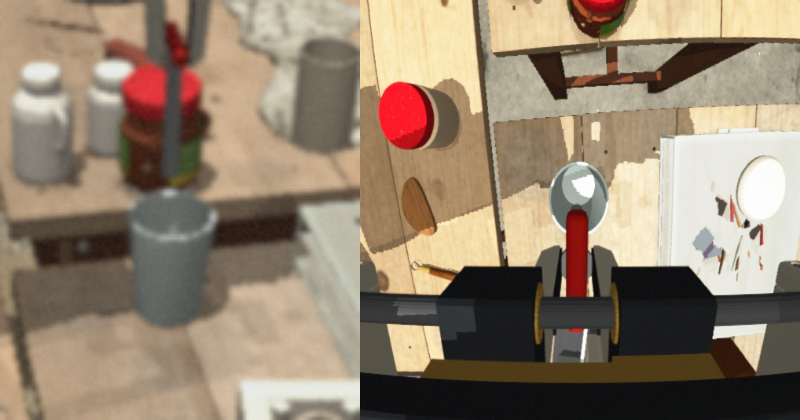

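The pin tip in the side panel, at (171,178), sits directly above the cup rim centre at (171,213), and this agrees with the projection. Lowering.

Emit:
{"method": "arm_command", "body": {
  "increments": [
    [-0.008,0.004,0.15,0,0,0],
    [-0.008,0.004,0.32,0,0,0],
    [-0.008,0.004,0.49,0,0,0],
    [-0.008,0.004,0.63,0,0,0],
    [-0.008,0.004,0.72,0,0,0]
  ]
}}

```text
t: 14.02
tool_pos: [0.5868, 0.1712, 0.3147]
orientation: [-2.287, -2.153, 0.003]
force: [0.1, -0.2, -1.0]
opening: 0.0215
gripper_force: 60.0
```

Emit:
{"method": "arm_command", "body": {
  "increments": [
    [0,0,0.01,0,0,0],
    [0,0,0.02,0,0,0],
    [0,0,0.025,0,0,0],
    [0,0,0.03,0,0,0],
    [0,0,0.03,0,0,0]
  ]
}}

```text
t: 14.65
tool_pos: [0.5872, 0.1725, 0.3107]
orientation: [2.285, 2.155, 0.001]
force: [0.6, -0.9, -2.4]
opening: 0.0215
gripper_force: 60.0
```

```bash
python3 - <<'E'
from h import *
go((.587,.174,.307),-3.5)
E
```

```text
shift [ 0.0074 -0.0014  0.0184] turn [ 0.0001 -0.      0.0008] pos [0.5872 0.1725 0.3107] F [ 0.6 -0.9 -2.4] open 0.0215 t 14.65
```

Emit:
{"method": "arm_command", "body": {
  "increments": [
    [0,0,0.005,0,0,0],
    [0,0,0.01,0,0,0],
    [0,0,0.013,0,0,0],
    [0,0,0.013,0,0,0],
    [0,0,0.013,0,0,0]
  ]
}}

```text
t: 15.28
tool_pos: [0.5872, 0.1724, 0.3078]
orientation: [2.286, 2.155, -0.0]
force: [-0.5, 0.1, -2.3]
opening: 0.0214
gripper_force: 60.0
```

Emit:
{"method": "arm_command", "body": {
  "increments": [
    [0,0,0.003,0,0,0],
    [0,0,0.006,0,0,0],
    [0,0,0.006,0,0,0],
    [0,0,0.006,0,0,0],
    [0,0,0.006,0,0,0]
  ]
}}

```text
t: 15.9
tool_pos: [0.5873, 0.1725, 0.3069]
orientation: [2.285, 2.155, 0.001]
force: [0.1, -0.1, 1.8]
opening: 0.0215
gripper_force: 60.0
```

The tip is touching the cup floor. Releasing gently.

Emit:
{"method": "arm_command", "body": {
  "increments": [
    [0,0,0,0,0,0],
    [0,0,0,0,0,0],
    [0,0,0,0,0,0],
    [0,0,0,0,0,0],
    [0,0,0,0,0,0]
  ],
  "fingers": 0.4,
  "force": 10
}}

```text
t: 16.52
tool_pos: [0.5871, 0.1724, 0.3065]
orientation: [-2.286, -2.155, 0.0]
force: [-0.2, -0.6, 0.6]
opening: 0.0279
gripper_force: 0.0
```

Emit:
{"method": "arm_command", "body": {
  "increments": [
    [0,0,0,0,0,0],
    [0,0,0,0,0,0],
    [0,0,0,0,0,0],
    [0,0,0,0,0,0],
    [0,0,0,0,0,0]
  ],
  "fingers": -0.6
}}

```text
t: 17.15
tool_pos: [0.5871, 0.1724, 0.3066]
orientation: [2.286, 2.155, 0.0]
force: [0.2, -0.3, -0.7]
opening: 0.0722
gripper_force: 0.0
```

```bash
python3 - <<'E'
from h import *
go((.587,.174,.307),-3.5)
s=read_camera("side");w=read_camera("wrist")
cv2.imwrite("pics/l3.png",np.hstack([cv2.resize(s["image"][100:240,250:370,::-1],None,fx=3,fy=3),cv2.resize(w["image"][:,:,::-1],(440,420))]))
E
```

```text
shift [ 0.0078 -0.0012 -0.0022] turn [0.     0.     0.0007] pos [0.5871 0.1724 0.3066] F [ 0.2 -0.3 -0.7] open 0.0722 t 17.15
```

View pics/l3.png

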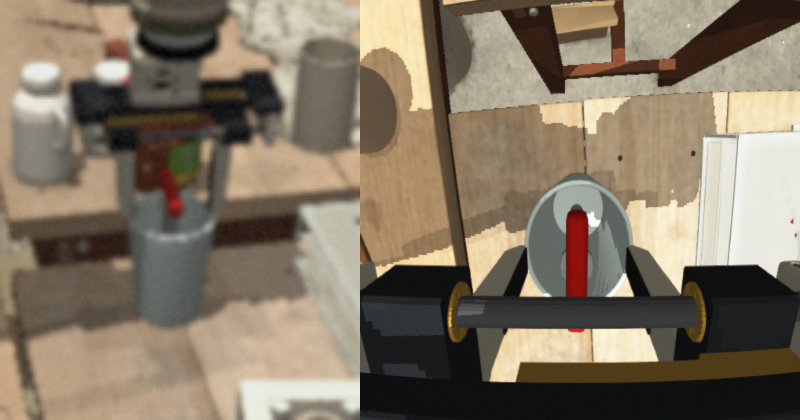

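The pin is standing upright in the cup and the fingers are clear of it. Retreating straight up.

Emit:
{"method": "arm_command", "body": {
  "increments": [
    [0,0,-0.06,0,0,0],
    [0,0,-0.2,0,0,0],
    [0,0,-0.37,0,0,0],
    [0,0,-0.57,0,0,0],
    [0,0,-0.77,0,0,0]
  ]
}}

```text
t: 17.88
tool_pos: [0.5869, 0.1724, 0.4629]
orientation: [2.285, 2.155, 0.001]
force: [0.8, 0.2, -0.5]
opening: 0.0747
gripper_force: 0.0
```

```bash
python3 - <<'E'
from h import *
t=read_camera("top");s=read_camera("side")
for n,c,(x0,y0,x1,y1) in(("t",t,(317,145,335,165)),("s",s,(345,235,372,262))):
    g=c["image"].max(2)[y0:y1,x0:x1];m=(g<70).astype(np.uint8);k,l,st,ce=cv2.connectedComponentsWithStats(m)
    print(n,[(st[i].tolist(),(ce[i]+[x0,y0]).round(1)) for i in range(1,k)])
    print("expect",[proj(c,(.631,-.18,z)).round(1) for z in(.106,.144)])
    mm=red(c["image"],(185,150,215,200) if n=="t" else (290,145,325,190));ys,xs=np.nonzero(mm);print("pin red",len(xs),xs.mean(),ys.mean(),"expect",proj(c,(.587,.1725,.140)))
go((.636,-.153,.46),-10.2)
E
```

```text
t [([14, 3, 3, 1, 3], array([332., 148.])), ([13, 5, 1, 5, 5], array([330., 152.])), ([0, 9, 1, 1, 1], array([317., 154.])), ([6, 8, 5, 7, 29], array([325. , 155.9])), ([1, 11, 1, 2, 2], array([318. , 156.5])), ([13, 13, 1, 3, 3], array([330., 159.])), ([2, 15, 1, 1, 1], array([319., 160.])), ([1, 17, 1, 3, 3], array([318., 163.])), ([12, 17, 1, 2, 2], array([329. , 162.5]))]
expect [array([325.3, 158.2]), array([326.8, 154.2])]
pin red 23 204.82608695652175 175.1304347826087 expect [200.21127736 174.39321757]
s [([12, 7, 7, 14, 70], array([360.2, 248.3]))]
expect [array([358.4, 255.8]), array([360.2, 243.4])]
pin red 71 306.16901408450707 161.9718309859155 expect [306.37604577 164.2977035 ]
shift [-1.6111  0.336   0.0394] turn [ 0.0031 -0.001   0.038 ] pos [0.5877 0.1726 0.4681] F [0.1 0.3 1.2] open 0.0742 t 17.98
```

Emit:
{"method": "arm_command", "body": {
  "increments": [
    [-0.15,0.03,0,0,0,0],
    [-0.35,0.07,0,0,0,0],
    [-0.58,0.12,0,0,0,0],
    [-0.8,0.17,0,0,0,0],
    [-1,0.2,0.02,0,0,0]
  ],
  "fingers": 1,
  "force": 20
}}

```text
t: 18.6
tool_pos: [0.6154, -0.0312, 0.457]
orientation: [2.286, 2.154, 0.001]
force: [0.2, -0.2, -0.3]
opening: 0.0288
gripper_force: 0.0
```

Emit:
{"method": "arm_command", "body": {
  "increments": [
    [-0.2,0.04,0,0,0,0.01],
    [-0.4,0.08,0,0,0,0.025],
    [-0.55,0.13,0,0,0,0.038],
    [-0.61,0.136,0,0,0,0.038],
    [-0.61,0.136,0,0,0,0.038]
  ]
}}

```text
t: 19.23
tool_pos: [0.6352, -0.1532, 0.4564]
orientation: [-2.41, -2.015, 0.0]
force: [0.1, 0.2, -0.3]
opening: 0.0004
gripper_force: 0.0
```

```bash
python3 - <<'E'
from h import *
w=read_camera("wrist")
e=proj(w,(.631,-.18,.144)).round().astype(int);print("expect",e,proj(w,(.631,-.18,.106)))
x0,y0=e-45;print("exp proj pot?",proj(w,(.6,-.15,.1)))
g=w["image"].max(2)[max(y0,0):y0+90,x0:x0+90];k,l,st,ce=cv2.connectedComponentsWithStats((g<60).astype(np.uint8))
print([(st[i].tolist(),(ce[i]+[x0,max(y0,0)]).round(1)) for i in range(1,k) if st[i,4]>20])
cv2.imwrite("pics/p.png",g)
go((.636,-.153,.30),-10.2)
E
```

```text
expect [276 235] [275.86212281 224.42000313]
exp proj pot? [244.04987772 202.41917299]
[([40, 27, 15, 22, 242], array([277.8, 227.9])), ([41, 57, 8, 33, 231], array([275.5, 264.4])), ([0, 75, 39, 15, 524], array([250.2, 272.8])), ([51, 76, 39, 14, 537], array([301.1, 272.6]))]
shift [-0.0029  0.0048  0.7825] turn [-0.0001 -0.0002  0.0002] pos [ 0.6352 -0.1523  0.4565] F [-0.1 -0.5 -0.2] open 0.0005 t 19.27
```

The post is confirmed in the wrist view, with its blob centre at (277.8,227.9) against an expected (276,229.5). Descending on its +y side.

Emit:
{"method": "arm_command", "body": {
  "increments": [
    [0,0.01,0.2,0,0,0],
    [0,0.01,0.4,0,0,0],
    [0,0.01,0.58,0,0,0],
    [0,0.01,0.71,0,0,0],
    [0,0.01,0.775,0,0,0]
  ]
}}

```text
t: 19.9
tool_pos: [0.6368, -0.1516, 0.2998]
orientation: [-2.406, -2.016, 0.002]
force: [0.5, -0.4, -0.2]
opening: 0.0006
gripper_force: 0.0
```

Emit:
{"method": "arm_command", "body": {
  "increments": [
    [-0.02,0,0,0,0,0],
    [-0.04,0,0,0,0,0],
    [-0.06,0,0,0,0,0],
    [-0.08,0,0,0,0,0],
    [-0.1,0,0,0,0,0]
  ]
}}

```text
t: 20.52
tool_pos: [0.6339, -0.1733, 0.3023]
orientation: [2.41, 2.014, 0.001]
force: [0.2, 1.7, 1.6]
opening: 0.0005
gripper_force: 1.2
```

```bash
python3 - <<'E'
from h import *
go((.636,-.153,.30),-10.2)
E
```

```text
shift [ 0.1019 -0.0078  0.0115] turn [ 0.0004  0.     -0.    ] pos [ 0.6339 -0.1733  0.3023] F [0.2 1.7 1.6] open 0.0005 t 20.52
```

Emit:
{"method": "arm_command", "body": {
  "increments": [
    [-0.03,0,0,0,0,0],
    [-0.065,0,0,0,0,0],
    [-0.1,0,0,0,0,0],
    [-0.135,0,0,0,0,0],
    [-0.17,0,0,0,0,0]
  ]
}}

```text
t: 21.15
tool_pos: [0.6277, -0.207, 0.3016]
orientation: [2.41, 2.015, 0.0]
force: [3.1, 2.3, 2.2]
opening: 0.0003
gripper_force: 1.5
```

```bash
cat > m.py <<'E'
from h import *
t=read_camera("top");s=read_camera("side")
c=s;x0,y0,x1,y1=335,235,375,300
g=c["image"].max(2)[y0:y1,x0:x1];k,l,st,ce=cv2.connectedComponentsWithStats((g<70).astype(np.uint8))
print([(st[i].tolist(),(ce[i]+[x0,y0]).round(1)) for i in range(1,k) if st[i,4]>15])
p=np.array([.632,-.178,.124]);d=np.array([-.177,-.984,0])
print([(k,proj(s,p+d*k).round(1)) for k in(0,.01,.02,.04,.06,.08)])
go((.636,-.153,.30),-10.2)
E
python3 m.py
```

```text
[([20, 0, 20, 16, 135], array([364.4, 238.8])), ([25, 20, 8, 16, 95], array([363.4, 262.8]))]
[(0, array([359.4, 249.4])), (0.01, array([360. , 252.4])), (0.02, array([360.6, 255.4])), (0.04, array([361.8, 261.7])), (0.06, array([363.1, 268.1])), (0.08, array([364.4, 274.8]))]
shift [ 0.2761 -0.0058  0.0061] turn [-0.0002  0.0002 -0.0003] pos [ 0.6273 -0.2075  0.3012] F [ 0.2  0.4 -0.3] open 0.0007 t 21.25
```

Emit:
{"method": "arm_command", "body": {
  "increments": [
    [-0.03,0,0,0,0,0],
    [-0.06,0,0,0,0,0],
    [-0.09,0,0,0,0,0],
    [-0.12,0,0,0,0,0],
    [-0.15,0,0,0,0,0]
  ]
}}

```text
t: 21.88
tool_pos: [0.6221, -0.2363, 0.3011]
orientation: [-2.41, -2.015, 0.001]
force: [-0.5, 2.8, -0.5]
opening: 0.0005
gripper_force: 1.2
```

Emit:
{"method": "arm_command", "body": {
  "increments": [
    [-0.004,0,0,0,0,0],
    [-0.008,0,0,0,0,0],
    [-0.012,0,0,0,0,0],
    [-0.016,0,0,0,0,0],
    [-0.02,0,0,0,0,0]
  ]
}}

```text
t: 22.5
tool_pos: [0.6217, -0.2397, 0.3015]
orientation: [-2.41, -2.015, -0.0]
force: [-0.2, 4.6, -1.1]
opening: 0.0004
gripper_force: 2.4
```

```bash
python3 m.py
```

```text
[([0, 0, 40, 19, 330], array([360.3, 242.2])), ([20, 27, 20, 20, 130], array([365.9, 272.9]))]
[(0, array([359.4, 249.4])), (0.01, array([360. , 252.4])), (0.02, array([360.6, 255.4])), (0.04, array([361.8, 261.7])), (0.06, array([363.1, 268.1])), (0.08, array([364.4, 274.8]))]
shift [ 0.4392 -0.0066  0.0076] turn [-0.     -0.0002  0.    ] pos [ 0.6217 -0.2397  0.3015] F [ 0.5  3.3 -0.9] open 0.0005 t 22.6
```

Emit:
{"method": "arm_command", "body": {
  "increments": [
    [-0.003,0,0,0,0,0],
    [-0.006,0,0,0,0,0],
    [-0.01,0,0,0,0,0],
    [-0.01,0,0,0,0,0],
    [-0.01,0,0,0,0,0]
  ]
}}

```text
t: 23.22
tool_pos: [0.6217, -0.2403, 0.3015]
orientation: [-2.407, -2.015, -0.003]
force: [0.6, 10.9, 0.4]
opening: 0.0002
gripper_force: 5.0
```

Emit:
{"method": "arm_command", "body": {
  "increments": [
    [-0.003,0,0,0,0,0],
    [-0.006,0,0,0,0,0],
    [-0.008,0,0,0,0,0],
    [-0.008,0,0,0,0,0],
    [-0.008,0,0,0,0,0]
  ]
}}

```text
t: 23.85
tool_pos: [0.6217, -0.2407, 0.3015]
orientation: [-2.406, -2.015, -0.005]
force: [1.7, 16.4, 1.3]
opening: 0.0009
gripper_force: 7.6
```

The force rises against a hard stop with no further travel, so the half is fully open. Backing off and retreating.

Emit:
{"method": "arm_command", "body": {
  "increments": [
    [0.02,0,0,0,0,0],
    [0.06,0,0,0,0,0],
    [0.1,0,0,0,0,0],
    [0.1,0,-0.1,0,0,0],
    [0.1,0,-0.3,0,0,0]
  ]
}}

```text
t: 24.48
tool_pos: [0.624, -0.2236, 0.3613]
orientation: [-2.408, -2.013, 0.003]
force: [1.0, 0.4, 0.4]
opening: 0.0007
gripper_force: 0.0
```

Emit:
{"method": "arm_command", "body": {
  "increments": [
    [0,0,-0.2,0,0,0],
    [0,0,-0.4,0,0,0],
    [0,0,-0.6,0,0,0],
    [0,-0.15,-0.6,0,0,0],
    [0,-0.3,-0.6,0,0,0]
  ]
}}

```text
t: 25.1
tool_pos: [0.5648, -0.2133, 0.4842]
orientation: [2.408, 2.013, 0.002]
force: [0.5, 1.0, 0.2]
opening: 0.0006
gripper_force: 0.0
```

Emit:
{"method": "arm_command", "body": {
  "increments": [
    [0.2,-0.2,0,0,0,0],
    [0.4,-0.3,0,0,0,0],
    [0.6,-0.4,0,0,0,0],
    [0.8,-0.5,0,0,0,0],
    [0.8,-0.5,0,0,0,0]
  ]
}}

```text
t: 25.72
tool_pos: [0.4947, -0.0359, 0.4838]
orientation: [2.405, 2.017, 0.003]
force: [-0.5, -0.3, 0.4]
opening: 0.0002
gripper_force: 0.0
```

```bash
python3 m.py; python3 - <<'E'
from h import *
t=read_camera("top");s=read_camera("side")
a=cv2.imread("pics/side0.png").astype(int)[:,:,::-1];d=np.abs(s["image"].astype(int)-a).max(2)
for n,(x0,y0,x1,y1) in dict(plate_near=(303,290,335,328),clevis=(303,255,328,280),cup=(290,180,325,210),tin=(225,305,262,352),jar=(205,155,238,195)).items():
    print(n,(d[y0:y1,x0:x1]>40).mean().round(3))
m=red(s["image"],(290,145,325,190));ys,xs=np.nonzero(m);print("pin",len(xs),xs.mean(),ys.mean())
# plate edge shift via phase correlation of near plate strip
f=lambda im:cv2.cvtColor(im.astype(np.uint8),cv2.COLOR_RGB2GRAY)[285:330,300:345].astype(np.float32)
print(cv2.phaseCorrelate(f(a),f(s["image"])))
E
```

```text
[([26, 28, 10, 19, 113], array([365.7, 272.2]))]
[(0, array([359.4, 249.4])), (0.01, array([360. , 252.4])), (0.02, array([360.6, 255.4])), (0.04, array([361.8, 261.7])), (0.06, array([363.1, 268.1])), (0.08, array([364.4, 274.8]))]
shift [-0.4415  0.7911  0.9178] turn [0.0008 0.0002 0.0003] pos [ 0.4954 -0.038   0.4831] F [0.4 0.3 0.6] open 0.0007 t 25.82
plate_near 0.174
clevis 0.117
cup 0.089
tin 0.0
jar 0.059
pin 83 305.7710843373494 160.72289156626505
((0.5911651270836842, 0.9112720106153205), 0.43101313131826896)
```

```bash
python3 - <<'E'
from h import *
for n,rois in(("top",dict(rightwall=(350,145,372,190),botright=(335,190,372,220),left=(268,180,295,212),topleft=(268,130,290,165),tin=(348,240,382,275),jar=(148,248,182,282),cup=(183,155,222,202),table=(345,85,375,115))),("side",dict(boltcorner=(300,305,335,330),lowwall=(335,300,395,330),clevis=(300,255,330,285),jar=(205,155,238,195),tin=(225,305,262,352),cup=(288,175,328,212),jar2=(285,120,322,165)))):
    a=cv2.imread(f"pics/{n}0.png",0);b=cv2.cvtColor(read_camera(n)["image"],cv2.COLOR_RGB2GRAY)
    for k,(x0,y0,x1,y1) in rois.items():
        T=a[y0:y1,x0:x1];S=b[y0-4:y1+4,x0-4:x1+4];r=cv2.matchTemplate(S,T,cv2.TM_CCOEFF_NORMED);_,v,_,(i,j)=cv2.minMaxLoc(r)
        q=lambda l,m,h:0 if l+h-2*m==0 else .5*(l-h)/(l+h-2*m)
        sx=i-4+(q(*r[j,i-1:i+2]) if 0<i<8 else 0);sy=j-4+(q(*r[j-1:j+2,i]) if 0<j<8 else 0)
        print(n,k,round(v,2),round(sx,2),round(sy,2))
E
```

```text
top rightwall 0.43 0.21 0.22
top botright 0.59 0.46 0.21
top left 0.11 -4 -4
top topleft 0.16 4 4
top tin 1.0 0.01 0.0
top jar 1.0 -0.02 0.03
top cup 0.61 -0.03 0.2
top table 1.0 -0.02 -0.0
side boltcorner 0.99 -0.01 0.04
side lowwall 0.97 -0.04 -0.02
side clevis 0.75 -0.13 -0.54
side jar 0.92 0.14 0.05
side tin 1.0 -0.0 -0.02
side cup 0.79 -0.05 -0.11
side jar2 0.51 0.16 -0.05
```

```bash
python3 - <<'E'
from h import *
s=read_camera("side");a=cv2.imread("pics/side0.png")[:,:,::-1];b=s["image"]
print("post columns (max channel) rows 236-290")
print(a.max(2)[236:270,357:364].mean(1).round().astype(int).tolist());print(b.max(2)[255:292,361:368].mean(1).round().astype(int).tolist())
# sliding half's front top & bottom edge: brightness along a column
for x in(345,370):print(x,"before",a.max(2)[245:300:1,x].tolist(),"after",b.max(2)[270:325,x].tolist())
M=lambda x,y,z:np.array([.6055,-.1698,0])+R.from_euler('z',-10.2,degrees=True).apply([x,y,z])
p=np.array([.632,-.178,0]);d=np.array([-.177,-.984,0])
for k in(0,.07,.08):print(k,[proj(s,p+d*k+[0,0,z]).round(1).tolist() for z in(.106,.144)])
E
```

```text
post columns (max channel) rows 236-290
[134, 146, 160, 158, 136, 104, 68, 49, 40, 37, 38, 44, 45, 46, 39, 43, 48, 51, 57, 90, 143, 186, 194, 169, 138, 123, 125, 129, 131, 130, 130, 131, 130, 129]
[204, 201, 191, 175, 153, 128, 103, 85, 80, 78, 74, 65, 58, 50, 48, 42, 38, 37, 29, 28, 34, 45, 53, 58, 58, 71, 111, 164, 200, 205, 180, 146, 128, 129, 133, 134, 135]
345 before [143, 168, 193, 213, 226, 233, 233, 226, 223, 230, 233, 233, 233, 234, 230, 205, 158, 128, 128, 128, 129, 130, 128, 131, 131, 130, 130, 129, 129, 123, 127, 127, 128, 127, 130, 126, 130, 125, 116, 102, 86, 75, 76, 76, 76, 79, 75, 77, 77, 80, 76, 77, 78, 81, 75] after [189, 192, 194, 198, 206, 222, 230, 232, 233, 236, 238, 237, 239, 237, 239, 234, 206, 159, 136, 134, 137, 135, 137, 136, 138, 136, 140, 137, 139, 139, 135, 138, 164, 195, 226, 230, 229, 225, 192, 141, 115, 115, 115, 113, 113, 114, 115, 114, 108, 94, 81, 76, 80, 75, 64]
370 before [101, 101, 122, 171, 217, 233, 228, 207, 210, 227, 233, 233, 233, 235, 229, 204, 150, 129, 126, 127, 128, 131, 127, 129, 128, 129, 126, 131, 127, 127, 127, 129, 129, 127, 131, 127, 129, 125, 122, 106, 85, 70, 78, 78, 76, 80, 79, 76, 74, 79, 78, 76, 74, 78, 76] after [69, 70, 72, 78, 77, 79, 85, 113, 165, 205, 220, 224, 219, 212, 212, 220, 201, 154, 132, 131, 134, 132, 133, 132, 130, 130, 132, 128, 129, 133, 126, 113, 135, 192, 228, 231, 231, 226, 187, 136, 112, 114, 113, 113, 113, 114, 113, 112, 107, 95, 78, 78, 83, 74, 65]
0 [[358.5, 255.2], [360.3, 242.8]]
0.07 [[362.8, 277.3], [364.8, 264.8]]
0.08 [[363.4, 280.6], [365.5, 268.1]]
```

The front edge of the sliding half moved 26 px. That matches the predicted 25.4 px for an 80 mm opening, and the plate corner didn't move. The pin, cup, tin and jar are all in place.

```bash
python3 -c "
from plant import *
print(close_job())"
```

```text
the job is handed in; nothing more can be done
None
```

I handed the job in at about 26 s of the 70 s limit: the pin came out and stands tip down in the upright cup, the sliding half is open against its stop (about 80 mm by the side camera), and the mould, tin and jar show no movement in the final images.

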